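# Switch the bench vacuum over to the blue line

## Task

Switch the vacuum manifold over to the blue line, with the valves worked in the proper order: gently push the orange isolating lever with a fingertip until it is shut, fully across the pipe; push the black selector arm round until its white line points straight at the blue outlet; then push the orange lever back until it is fully open, in line with the pipe. Turn the selector only while the isolating valve is shut, do not force, grip or lift anything, and leave the jar, bottles and beaker where they stand.

Things in the scene. Friction and masses are not known exactly. Their poses are not given: they have to be found in the camera images.
- isolator (a joint): the isolating valve's lever, on an upright axis, turned by pushing its side; rad. 0 = open: it lies along the feed pipe and points away from the selector. 1.571 = shut: it stands across the pipe and points to the front side of the manifold, roughly towards the robot (clockwise seen from above shuts). Hard stops at 0 and 1.571; stiff, about 5 N at the sleeve, and it stays where it is left
- isolator_axis (a point): point on the isolating lever's turning axis, at half the lever's height (within 2 mm; the lever is centred 70 mm above the table)
- isolator_tip (a point): outer end of the isolating lever's orange sleeve, 65 mm from its axis, at half its height. The lever is 14 mm wide and 12 mm thick (its underside 64 mm, its top 76 mm above the table); the sleeve runs from 25 to 65 mm from the axis; the axis nut rises to 75 mm above the table
- selector (a joint): the selector arm, black with a white line along its top, on an upright axis, turned by pushing its side; rad. 0 = points at the black middle outlet, to the front of the manifold; grows anticlockwise seen from above (towards the isolating valve, the robot's right). Outlets at -1.396, -0.698, 0, 0.698 and 1.396. Stops at -1.6 and 1.6, no clicks; stiff, about 5 N at the arm, and it stays where it is left
- selector_axis (a point): point on the selector arm's turning axis, at half the arm's height (76 mm above the table)
- selector_tip (a point): outer end of the selector arm, 60 mm from its axis, at half its height; its x axis runs from the tip back to the turning axis, y across the arm. The arm is 13 mm wide and 15 mm thick (its underside 68 mm, its top 84 mm above the table), straight-sided from 16 to 54 mm from the axis; its round hub is 32 mm wide and 86 mm high
- manifold: the whole vacuum manifold, screwed to the table: white base plate 6 mm thick, 116 x 170 mm under the selector and 52 mm wide under the feed pipe; origin on the table on the line of the feed pipe. In its frame (x away from the robot, y to the left, turned by up to 0.13) the selector axis is at y +50 mm and the isolating valve at y -70 mm, both at x 0; the outlets lie on the front (-x) side of the selector
- outlet_black (a point): top centre of the black outlet gland (27 mm wide, 21 mm high, 27 mm above the table), always the middle one of the five, 70 mm from the selector's axis; a steel pipe from the selector bends down into it, nothing there is higher than 41 mm
- outlet_blue (a point): top centre of the blue outlet gland (27 mm wide, 21 mm high, 27 mm above the table), one of the four coloured ones, in any order, 70 mm from the selector's axis; a steel pipe from the selector bends down into it, nothing there is higher than 41 mm
- outlet_green (a point): top centre of the green outlet gland (27 mm wide, 21 mm high, 27 mm above the table), one of the four coloured ones, in any order, 70 mm from the selector's axis; a steel pipe from the selector bends down into it, nothing there is higher than 41 mm
- outlet_yellow (a point): top centre of the yellow outlet gland (27 mm wide, 21 mm high, 27 mm above the table), one of the four coloured ones, in any order, 70 mm from the selector's axis; a steel pipe from the selector bends down into it, nothing there is higher than 41 mm
- outlet_red (a point): top centre of the red outlet gland (27 mm wide, 21 mm high, 27 mm above the table), one of the four coloured ones, in any order, 70 mm from the selector's axis; a steel pipe from the selector bends down into it, nothing there is higher than 41 mm
- jar: amber glass specimen jar with a dark red lid, 36 mm wide, 79 mm high; origin at the centre of its foot. To be left where it stands
- beaker: clear glass beaker, 84 mm wide, 102 mm high; origin at the centre of its foot. To be left where it stands
- bottle: amber reagent bottle with a blue cap, 66 mm wide, 171 mm high; origin at the centre of its foot. To be left where it stands
- wash: white plastic wash bottle with a bent spout, 62 mm wide, 170 mm high; origin at its foot, within 15 mm of the body's middle. To be left where it stands

How it is judged:
By the outcome, as a careful person would: the job done as asked, in the order asked, and still so for the second after the job is handed in, with the robot touching nothing.
It also fails if it takes over 69 s, if anything falls off the work surface, if the arm or the gripper's body presses on something with over 40 N, if the wrist force passes 120 N, or if a joint passes its speed limit or range.

## Robot

A 6-joint arm with a two-finger parallel gripper is mounted at the origin on a cart in front of the work surface, level with it; the furniture and walls round the work are solid. World frame = base frame: x ahead of the robot, y to its left, z up, the work surface at z = 0. Lengths are in m, angles in rad, forces in N, time in s.
With the tool pointing down it reaches from about 0.375 to 0.975 m from the base axis. Payload 3.8 kg.
Tool frame: the origin (TCP) lies between the finger pads; the fingertips stand 17 mm ahead of it and the grasp point (between the pads) lies 2 mm behind it; z points along the fingers, y is the line along which they close (so a half turn about z gives the same grasp; the last joint's range is limited). The gripper opens to 85 mm and grips with 20 to 120 N. Pads are 22 mm wide; open, the fingers measure 114 mm over their backs; the gripper's body (76 mm by 85 mm) begins 54 mm behind the grasp point. The pads swing forward as they close: fully open they stand 13 mm farther back than shut.
Start: joints at [1.135, 0.264, 1.604, -0, 1.274, -0.037], TCP at [0.262, 0.622, 0.248] pointing down, gripper open.
Joint ranges: [-2.63, 2.63], [-0.94, 2.18], [0.31, 2.57], [-1.31, 4.45], [0, 2.66], [-2.55, 2.55]. Speed limits (rad/s): [2.57, 2.57, 3.14, 3.14, 3.14, 3.14].

## Interface

Orientations are given as a rotation vector (axis times angle).
In Python, from workcell import bot gives the robot as it stands.
- The arm moves only by the tool play_rows, never from a script. Its argument "steps" is one flat list of numbers, 4 for each row, row after row: the shift along the tool's x, y, z in m, then the turn about the tool's z in rad. A call has 1 to 10 rows; each row is the pose to reach, as a shift and turn from the pose commanded when the call began, along the tool's axes at that moment; what a row does not reach only later rows make up. A row lasts 1/8 s, in which the tool goes at most 62.5 mm and 10.7 degrees, less where a joint would pass 70% of its speed; a pose out of reach is approached as far as the arm can. A call with a gripper value outside its range is refused whole. "jaw" is the closure in counts, from 0 (fully open) to 255 (shut), set as the call begins (left out, the last holds). The fingers move at their own pace and stop on an object; "grip_force" is the grip in N (left out, the last holds). Time passes only in rows, so rows that repeat a pose let the fingers close. It gives the time, the measured TCP pose, the force, the opening and the grip force at its end, in the units of the state.
- bot.read_state(): the state, without advancing time (a new reading comes with each control period).
- bot.read_camera(name): name is "scene" or "top" or "wrist"; returns a dict with "pixels" (480x640x3 uint8, blue, green, red), "mtx" (3x3 intrinsics, pixels), "R" (3x3) and "t" (3): a world point X has camera coordinates R X + t. Camera axes: x right, y down, z forward; pixel columns grow to the right and rows downward; lengths in m; the calibration is good to about 2 mm. The wrist camera is an equidistant fisheye: a pixel r from the principal point sees the ray r / f radians off the axis. A picture is of the moment at which its call begins. There is no depth.
- bot.finish_job(): hands the job in; it is judged then, once.
The state is a dict: "time": time; "q": joint angles; "joint_vel": joint speeds; "joint_torque": joint torques, N m; "tool_pos": TCP position; "tcp_rot": TCP orientation; "wrist_force": force on the tool from outside, world axes, zero at the start; "torque": the same for the moment, N m; "width": opening from 0.0 (shut) to 1.0 (fully open); "grip_force": force on a finger pad.
Only numpy, scipy, OpenCV 4.12 (cv2) and the standard library are available. Lean on these libraries where they do the work, as an engineer would, in place of code of your own. Each camera call takes 0.05 s, during which the arm holds its last target. There are 200 camera calls.

## Working session

There is one attempt and no reset: what is moved stays moved. The work goes in short steps, Python scripts to look and compute and a tool call to move; the robot and the scene stay as the last step left them, time stands still between calls to the robot, and variables do not carry over. Pictures are saved under pics/ and viewed, at most 10 in all, crops included, and the job is handed in when it is done.

Besides the shell and the picture viewer there is one more tool, called after "Request:" as name(argument=value, ...), one argument or row to a line, values as JSON. play_rows: Moves the arm, as the interface text tells. Its arguments: {"type":"object","properties":{"steps":{"type":"array"},"jaw":{"type":"number"},"grip_force":{"type":"number"}},"required":["steps"]}

```bash
mkdir -p pics; python3 - <<'E'
from workcell import bot
import cv2,numpy as np
for n in("top","scene"):
    c=bot.read_camera(n); cv2.imwrite(f"pics/{n}0.png",c["pixels"]); np.savez(f"{n}.npz",**c)
    print(n,c["mtx"].tolist(),(-c["R"].T@c["t"]).round(3),c["R"].round(2).tolist())
print(bot.read_state())
E
```

```text
top [[563.9603148202967, 0.0, 309.3477919794242], [0.0, 563.9603148202967, 233.05412610969682], [0.0, 0.0, 1.0]] [ 0.372 -0.101  0.912] [[0.06, -1.0, 0.0], [-0.97, -0.06, -0.23], [0.23, 0.01, -0.97]]
scene [[553.5957302677716, 0.0, 318.6077616062268], [0.0, 553.5957302677716, 236.4303867249476], [0.0, 0.0, 1.0]] [-0.056 -0.539  0.456] [[0.57, -0.82, 0.0], [-0.35, -0.24, -0.91], [0.75, 0.52, -0.42]]
{'time': 0.1, 'q': array([ 1.13510165e+00,  2.64673040e-01,  1.60523057e+00, -4.38043466e-05,
        1.27371489e+00, -3.69113581e-02]), 'joint_vel': array([-0.00063791, -0.00269662, -0.00372729,  0.00076851,  0.00014512,
        0.0009026 ]), 'joint_torque': array([ 9.47500484e-05, -5.16708148e+01, -3.68587911e+01, -1.92689627e-04,
        6.46429180e-03,  1.77270158e-05]), 'tool_pos': array([0.26185771, 0.6214581 , 0.24709342]), 'tcp_rot': array([-0.62215894, -3.0789266 ,  0.00310873]), 'wrist_force': array([-0.43245334,  0.24094176, -0.22326079]), 'torque': array([0.00055507, 0.01909705, 0.0180108 ]), 'grip_force': 0.0, 'width': 1.0025189382415678}
```

View pics/top0.png

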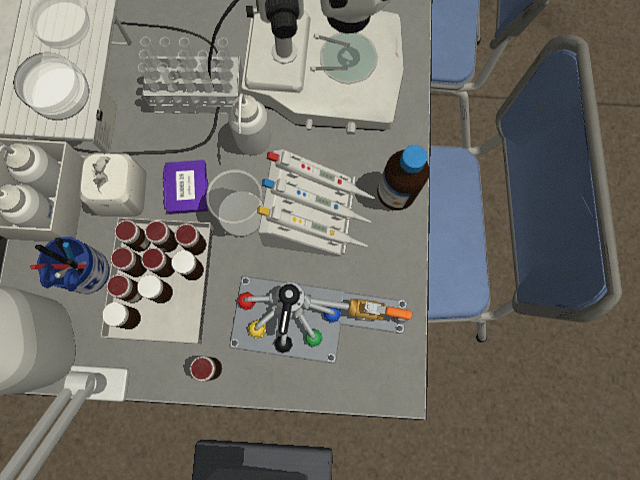

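View pics/scene0.png

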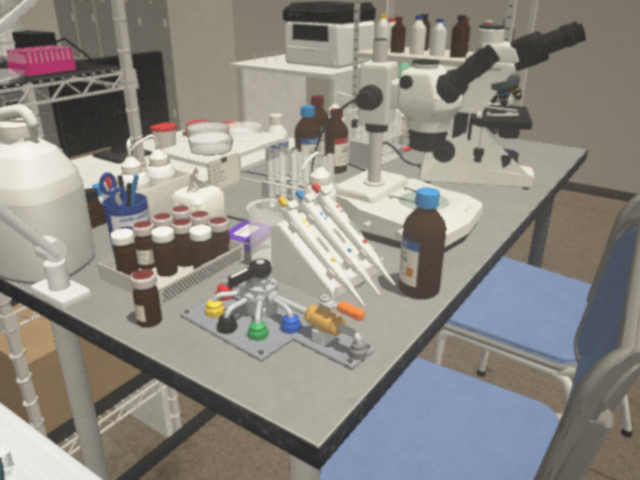

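The top view shows the selector hub near (289,294) with its arm towards black (283,343). Blue is the rightmost outlet (332,315), nearest the isolator. The orange lever runs to about (410,315) and is open. I'll enlarge this area.

```bash
python3 - <<'E'
import cv2,numpy as np
c=np.load("top.npz");p=c["pixels"][265:375,220:420]
cv2.imwrite("pics/crop0.png",cv2.resize(p,None,fx=4,fy=4,interpolation=cv2.INTER_CUBIC))
E
```

```text
(no output)
```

View pics/crop0.png

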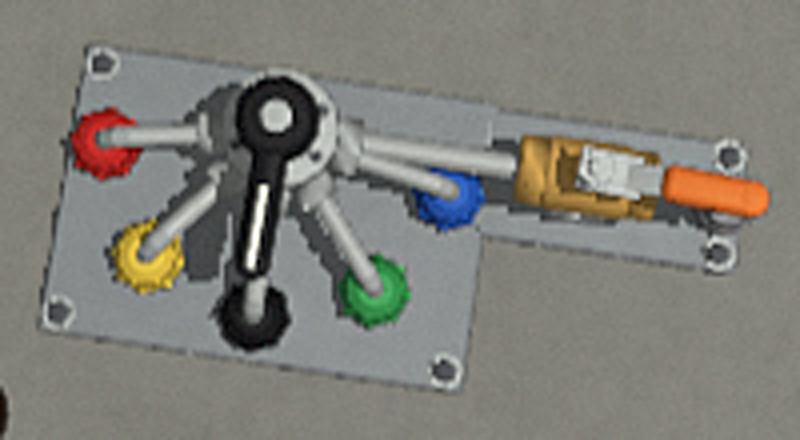

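```bash
cat > h.py <<'E'
import numpy as np
from scipy.optimize import least_squares
c=np.load("top.npz")
def full(p): return (np.array(p,float)+.5)/4-.5+[220,265]
def ray(uv,z,c=c):
    d=c["R"].T@np.linalg.inv(c["mtx"])@np.r_[uv,1]; o=-c["R"].T@c["t"]
    return (o+d*(z-o[2])/d[2])[:2]
E
python3 - <<'E'
from h import *
a=[-1.396,-.698,0,.698,1.396]
loc=[(0,.05)]+[(-.07*np.cos(t),.05-.07*np.sin(t)) for t in a]+[(0,-.07)]
px=[(275,115,.086),(105,143,.025),(148,257,.025),(254,317,.025),(376,290,.025),(450,198,.025),(610,168,.075)]
W=np.array([ray(full(p[:2]),p[2]) for p in px]);loc=np.array(loc)
def T(v,l): 
    C,S=np.cos(v[2]),np.sin(v[2]); return l@np.array([[C,S],[-S,C]])+v[:2]
r=least_squares(lambda v:(T(v,loc)-W).ravel(),[.5,-.1,0])
print(r.x,(r.fun.reshape(-1,2)*1000).round(1).tolist())
ax,iso,bl=T(r.x,loc[[0,6,5]])
print("sel",ax,"iso",iso,"blue",bl)
print("levertip",ray(full((769,198)),.07),"armtip",ray(full((250,278)),.084))
E
```

```text
[ 0.4703153  -0.11828444 -0.0865779 ] [[-0.9, -1.5], [0.4, -0.2], [0.1, 0.1], [0.2, -0.6], [-0.5, -0.4], [1.5, -1.1], [-0.8, 3.6]]
sel [ 0.47463879 -0.06847172] iso [ 0.46426242 -0.18802226] blue [ 0.45655021 -0.13609422]
levertip [ 0.45812506 -0.25154886] armtip [ 0.41626491 -0.06202141]
```

```bash
cat >> h.py <<'E'
s=np.load("scene.npz")
def tri(a,b):
    def f(X):
        o=[]
        for k,p in((c,a),(s,b)):
            x=k["mtx"]@(k["R"]@X+k["t"]); o+=list(x[:2]/x[2]-p)
        return o
    r=least_squares(f,[.5,0,.1]); return r.x.round(3),round(r.cost,1)
E
python3 - <<'E'
from h import *
from scipy.spatial.transform import Rotation as R
for n,a,b in[("yelbtn",(263,211),(283,203)),("bluebtn",(268,183),(300,195)),("yeltip",(368,245),(362,301)),("bottlecap",(414,160),(428,197)),("lampblock",(125,385),(85,290)),("jar",(204,367),(144,275)),("pipejoint",(80,380),(48,252))]: print(n,*tri(a,b))
print("carboy foot",ray((40,278),0,s), "carboy right edge top view z0,.2",ray((75,340),0),ray((75,340),.2))
print("rackfront z0, .05",ray((262,243),0),ray((347,254),0),ray((347,254),.05))
print(R.from_rotvec([-0.62215894, -3.0789266 ,  0.00310873]).as_matrix().round(3))
E
python3 -c "
import cv2,numpy as np
from workcell import bot
c=bot.read_camera('wrist');cv2.imwrite('pics/w0.png',c['pixels'])"
```

```text
yelbtn [ 0.587 -0.025  0.131] 0.2
bluebtn [ 0.628 -0.028  0.132] 0.0
yeltip [ 0.571 -0.187  0.014] 0.7
bottlecap [ 0.666 -0.235  0.162] 0.6
lampblock [0.334 0.168 0.028] 20.6
jar [0.363 0.047 0.079] 0.1
pipejoint [0.331 0.224 0.077] 7.8
carboy foot [0.34469327 0.30535163] carboy right edge top view z0,.2 [0.39127208 0.26965321] [0.38702284 0.1883269 ]
rackfront z0, .05 [ 0.56703224 -0.01398343] [ 0.55725873 -0.15530016] [ 0.54709856 -0.15233969]
[[-0.922  0.388 -0.001]
 [ 0.388  0.922 -0.002]
 [ 0.    -0.002 -1.   ]]
```

View pics/w0.png

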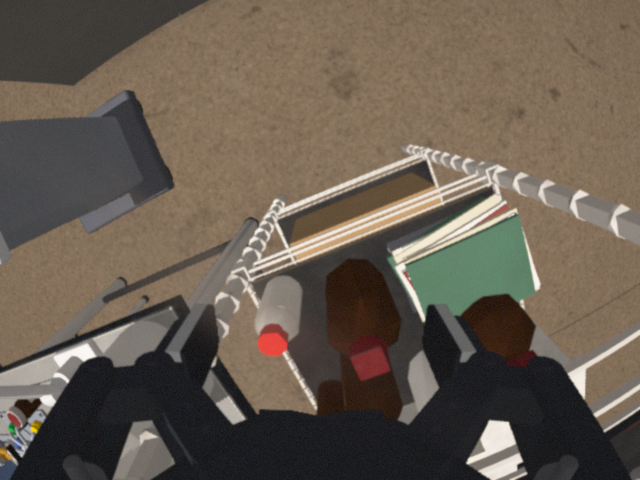

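The wrist view shows the gripper over a wire shelf cart to the left of the table, so nothing usable for measuring. Before planning the transfer I need the carboy's height.

```bash
cat >> h.py <<'E'
from scipy.spatial.transform import Rotation as Ro
def rel(targets,yaws=None):
    """world TCP targets [(x,y,z,yaw of tool x axis or None)] -> rows from present measured pose"""
    from workcell import bot
    st=bot.read_state(); p=st["tool_pos"]; M=Ro.from_rotvec(st["tcp_rot"]).as_matrix()
    y0=np.arctan2(M[1,0],M[0,0]); print("at",p.round(4),"yaw",y0.round(3),"F",st["wrist_force"].round(1),"q",st["q"].round(2),"t",st["time"])
    for x,y,z,w in targets:
        d=M.T@(np.array([x,y,z])-p); t=0 if w is None else -((w-y0+np.pi)%(2*np.pi)-np.pi)
        print((*d.round(4),round(float(t),3)))
E
python3 - <<'E'
from h import *
for X in [(.38,.34,0),(.38,.34,.2),(.38,.34,.3),(.38,.34,.4),(.45,.4,.3)]:
    for k in(s,c):
        x=k["mtx"]@(k["R"]@X+k["t"]); print(X,(x[:2]/x[2]).round(0),end=' ')
    print()
rel([(.262,.622,.45,None),(.42,.1,.45,None),(.52,-.24,.3,np.pi-.087)])
E
```

```text
(0.38, 0.34, 0) [ 48. 264.] (0.38, 0.34, 0) [ 30. 344.] 
(0.38, 0.34, 0.2) [ 22. 154.] (0.38, 0.34, 0.2) [-47. 338.] 
(0.38, 0.34, 0.3) [ 7. 90.] (0.38, 0.34, 0.3) [-105.  333.] 
(0.38, 0.34, 0.4) [-9. 20.] (0.38, 0.34, 0.4) [-184.  327.] 
(0.45, 0.4, 0.3) [30. 80.] (0.45, 0.4, 0.3) [-144.  265.] 
at [0.2619 0.6215 0.2472] yaw 2.743 F [-0.  -0.2  0.5] q [ 1.14  0.26  1.61 -0.    1.27 -0.04] t 0.15
(np.float64(0.0001), np.float64(0.0001), np.float64(-0.2028), 0.0)
(np.float64(-0.3482), np.float64(-0.4196), np.float64(-0.202), 0.0)
(np.float64(-0.5724), np.float64(-0.6938), np.float64(-0.0516), -0.312)
```

```bash
python3 - <<'E'
from h import *
def pl(k,a,b):
    o=-k["R"].T@k["t"]; r=[k["R"].T@np.linalg.inv(k["mtx"])@np.r_[p,1] for p in(a,b)]
    n=np.cross(*r); return n/np.linalg.norm(n),o,r
n,o,_=pl(s,(46,248),(0,212))
_,oc,r=pl(c,(75,392),(8,472))
for d in r: print(oc+d*((n@(o-oc))/(n@d)))
n2,_,_=pl(c,(75,392),(8,472)); d=np.cross(n,n2); print(d/np.linalg.norm(d))
E
python3 -c "
import cv2
a=cv2.imread('pics/scene0.png')[0:330,0:240];b=cv2.imread('pics/top0.png')[270:480,0:180]
import numpy as np
a=cv2.resize(a,(436,600));b=cv2.resize(b,(360,420));o=np.zeros((600,800,3),'uint8');o[:,:436]=a;o[:420,438:798]=b
cv2.imwrite('pics/left.png',o)"
```

```text
[0.31855714 0.21956949 0.09558212]
[0.23512958 0.23166801 0.22318314]
[-0.54551649  0.0791099   0.83435807]
```

View pics/left.png

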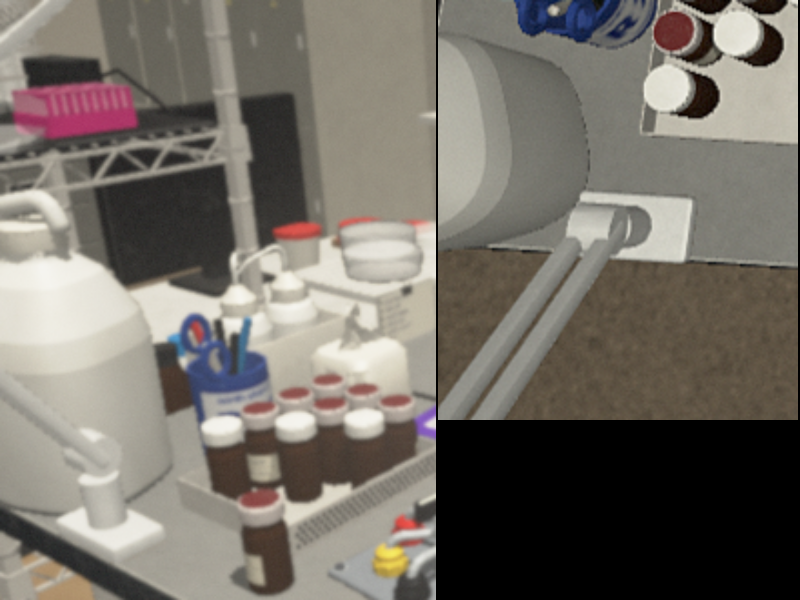

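```bash
python3 - <<'E'
from h import *
o=-s["R"].T@s["t"]
r=[s["R"].T@np.linalg.inv(s["mtx"])@np.r_[p,1.] for p in((0,24),(36,0))]
n=np.cross(*r)
p=np.array([.3186,.2196,.0956]);d=np.array([-.5455,.0791,.8344])
k=n@(o-p)/(n@d);e=p+k*d;print("elbow?",k,e)
# where would the bar be further along, assume lamp plane (vertical, containing lower rod)
h=np.array([d[0],d[1],0]);h/=np.linalg.norm(h);m=np.array([-h[1],h[0],0])
for q in r: print("in lamp plane",o+q*(m@(p-o))/(m@q))
# assume fixed z
for L in(.4,.5,.6,.8): print(L,[ (o+q/np.linalg.norm(q)*L).round(2).tolist() for q in r])
E
sed -n 1,5p /dev/null; python3 - <<'E'
import cv2
a=cv2.imread('pics/w0.png')[290:480,0:260]
b=cv2.imread('pics/scene0.png')[0:70,0:120]
import numpy as np
o=np.zeros((600,800,3),'uint8');o[:292,:400]=cv2.resize(a,(400,292));o[:280,402-2:800]=0;o[300:580,:480]=cv2.resize(b,(480,280))
cv2.imwrite('pics/l2.png',o)
E
```

```text
elbow? 0.26707312952120643 [0.17291161 0.24072548 0.31844582]
in lamp plane [0.32946863 0.218024   0.40253993]
in lamp plane [0.37922757 0.21080872 0.42926779]
0.4 [[0.12, -0.18, 0.43], [0.14, -0.19, 0.44]]
0.5 [[0.17, -0.09, 0.42], [0.19, -0.11, 0.44]]
0.6 [[0.22, -0.01, 0.42], [0.24, -0.02, 0.44]]
0.8 [[0.31, 0.17, 0.41], [0.35, 0.15, 0.43]]
```

View pics/l2.png

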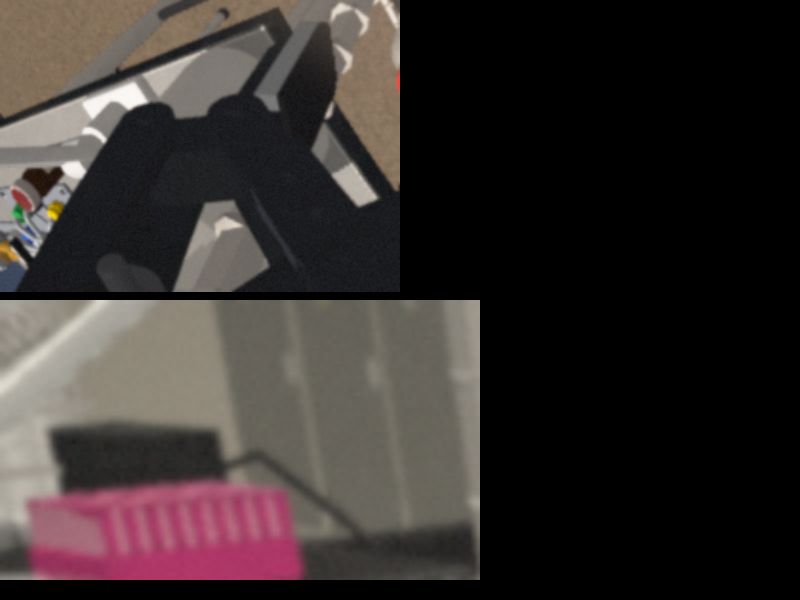

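The crops show a desk lamp between the start pose and the work. Its lower rods rise towards the robot, and its upper arm rises forward over the table at about z 0.32–0.45. I'll go straight up first and cross above it.

Request:
play_rows(
  steps=[0,0,-0.05,0,0,0,-0.1,0,0,0,-0.15,0,0,0,-0.2,0,0,0,-0.25,0,0,0,-0.3,0,0,0,-0.34,0,0,0,-0.34,0,0,0,-0.34,0],
  jaw=255,
)

```text
time: 1.27
tool_pos: [0.2622, 0.6221, 0.5871]
tcp_rot: [-0.622, -3.079, 0.002]
wrist_force: [-0.5, 0.5, -0.1]
width: -0.003
grip_force: 0.0
```

```bash
python3 - <<'E'
from h import *
from workcell import bot
import cv2
w=bot.read_camera("wrist"); t=bot.read_camera("top");sc=bot.read_camera("scene")
o=np.zeros((600,800,3),'uint8');o[:360,:480]=cv2.resize(w["pixels"],(480,360));o[:240,480:]=cv2.resize(t["pixels"],(320,240));o[240:480,480:]=cv2.resize(sc["pixels"],(320,240))
cv2.imwrite("pics/c1.png",o); rel([(.33,.18,.59,None)])
print(w["mtx"].round(0).tolist(),(-w["R"].T@w["t"]).round(3),w["R"].round(2).tolist())
E
```

```text
at [0.2621 0.622  0.5857] yaw 2.743 F [ 1.2 -0.7 -0. ] q [ 1.14  0.27  0.99  0.    1.88 -0.04] t 1.425
(np.float64(-0.2342), np.float64(-0.381), np.float64(-0.0028), 0.0)
[[372.0, 0.0, 320.0], [0.0, 372.0, 240.0], [0.0, 0.0, 1.0]] [0.192 0.653 0.713] [[0.39, 0.92, -0.0], [0.88, -0.37, 0.3], [0.27, -0.12, -0.95]]
```

View pics/c1.png

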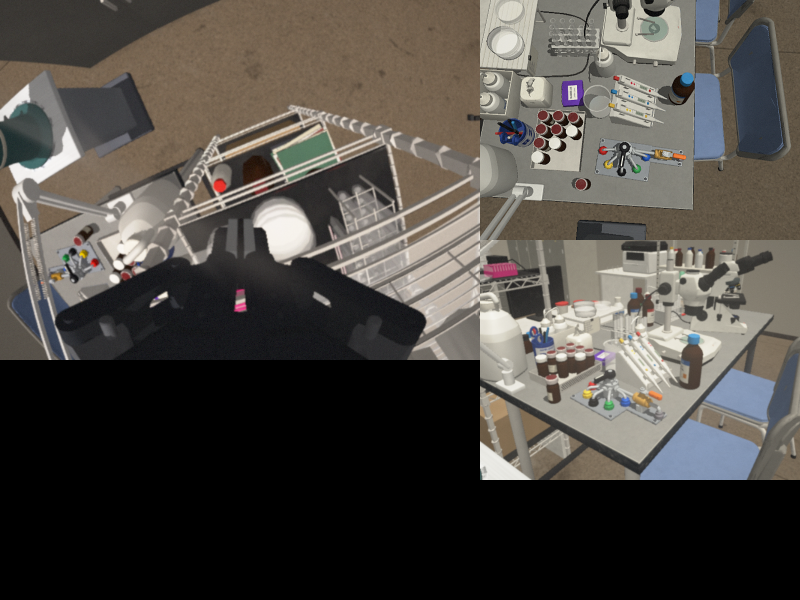

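The wrist view at z 0.59 puts the lamp elbow at (30,190), with its upper arm running on to (50,350). A tall cart post runs from (215,140) to (130,260). By triangulation, the lamp elbow is at about (0.17, 0.24, 0.32) and the post at about (0.36, 0.44). I'll pull in towards the base, then cross above the lamp at small radius.

```bash
python3 - <<'E'
from h import *
rel([(.2,.52,.59,None),(.165,.37,.59,None),(.32,.25,.59,None),(.38,.05,.59,None)])
E
```

```text
at [0.2621 0.622  0.5857] yaw 2.743 F [ 1.2 -0.7 -0. ] q [ 1.14  0.27  0.99  0.    1.88 -0.04] t 1.425
(np.float64(0.0176), np.float64(-0.1181), np.float64(-0.0039), 0.0)
(np.float64(-0.0084), np.float64(-0.2699), np.float64(-0.0032), 0.0)
(np.float64(-0.1978), np.float64(-0.3203), np.float64(-0.0031), 0.0)
(np.float64(-0.3308), np.float64(-0.4813), np.float64(-0.0024), 0.0)
```

Request:
play_rows(
  steps=[0.006,-0.04,0,0,0.012,-0.08,0,0,0.018,-0.118,0,0,0.009,-0.168,0,0,0,-0.219,0,0,-0.008,-0.27,0,0,-0.05,-0.28,0,0,-0.1,-0.293,0,0,-0.15,-0.306,0,0,-0.198,-0.32,0,0],
)

```text
time: 2.68
tool_pos: [0.3211, 0.2489, 0.5869]
tcp_rot: [-0.622, -3.078, 0.002]
wrist_force: [0.6, 0.9, 0.5]
width: -0.003
grip_force: 0.0
```

Request:
play_rows(
  steps=[-0.03,-0.036,0,0,-0.06,-0.072,0,0,-0.09,-0.109,0,0,-0.12,-0.145,0,0,-0.133,-0.161,0,0,-0.133,-0.161,0,0],
)

```text
time: 3.42
tool_pos: [0.3804, 0.0492, 0.5869]
tcp_rot: [-0.627, -3.076, 0.001]
wrist_force: [0.0, -0.3, 0.9]
width: 0.001
grip_force: 0.0
```

```bash
cat >> h.py <<'E'
Y=-.0866; ex=np.array([np.cos(Y),np.sin(Y)]); ey=np.array([-np.sin(Y),np.cos(Y)])
ISO=np.array([.4643,-.188]); SEL=np.array([.4746,-.0685])
def at(c,r,a,off):
    """point at radius r along lever direction angle a (world), offset to its left(ccw)"""
    u=np.array([np.cos(a),np.sin(a)]); return c+r*u+off*np.array([-u[1],u[0]])
E
python3 - <<'E'
from h import *
a=-np.pi/2+Y
q=at(ISO,.045,a,.035); print(q)
rel([(*q,.30,np.pi+Y),(*q,.15,np.pi+Y),(*q,.078,np.pi+Y)])
E
```

```text
[ 0.49527671 -0.23585858]
at [0.3804 0.0492 0.5869] yaw 2.739 F [ 0.  -0.3  0.9] q [ 0.06 -0.31  1.56  0.    1.89 -1.11] t 3.425
(np.float64(-0.2179), np.float64(-0.217), np.float64(0.2866), -0.316)
(np.float64(-0.2182), np.float64(-0.2168), np.float64(0.4366), -0.316)
(np.float64(-0.2184), np.float64(-0.2168), np.float64(0.5086), -0.316)
```

Request:
play_rows(
  steps=[-0.036,-0.036,0.03,-0.05,-0.07,-0.07,0.06,-0.1,-0.105,-0.105,0.1,-0.15,-0.14,-0.14,0.14,-0.2,-0.175,-0.175,0.18,-0.26,-0.218,-0.217,0.21,-0.316,-0.218,-0.217,0.26,-0.316,-0.218,-0.217,0.31,-0.316,-0.218,-0.217,0.36,-0.316,-0.218,-0.217,0.36,-0.316],
)

```text
time: 4.68
tool_pos: [0.4937, -0.2312, 0.2227]
tcp_rot: [-0.128, -3.129, -0.009]
wrist_force: [0.0, -0.4, 0.3]
width: -0.0
grip_force: 0.0
```

```bash
python3 - <<'E'
from h import *
from workcell import bot
import cv2
a=-np.pi/2+Y
q=at(ISO,.045,a,.035)
rel([(*q,.078,np.pi+Y)])
o=np.zeros((600,800,3),'uint8')
t=bot.read_camera("top");w=bot.read_camera("wrist")
o[:400]=cv2.resize(t["pixels"][260:360,220:420],(800,400),interpolation=cv2.INTER_CUBIC)
o[400:,:266]=cv2.resize(w["pixels"],(266,200))
sc=bot.read_camera("scene"); o[400:,270:670]=cv2.resize(sc["pixels"][200:370,150:490],(400,200))
cv2.imwrite("pics/c2.png",o)
E
```

```text
at [ 0.4937 -0.2312  0.2227] yaw 3.06 F [ 0.  -0.4  0.3] q [-0.48  0.04  1.9   0.    1.21 -1.97] t 4.675
(np.float64(-0.0035), np.float64(-0.0052), np.float64(0.1446), 0.005)
```

View pics/c2.png

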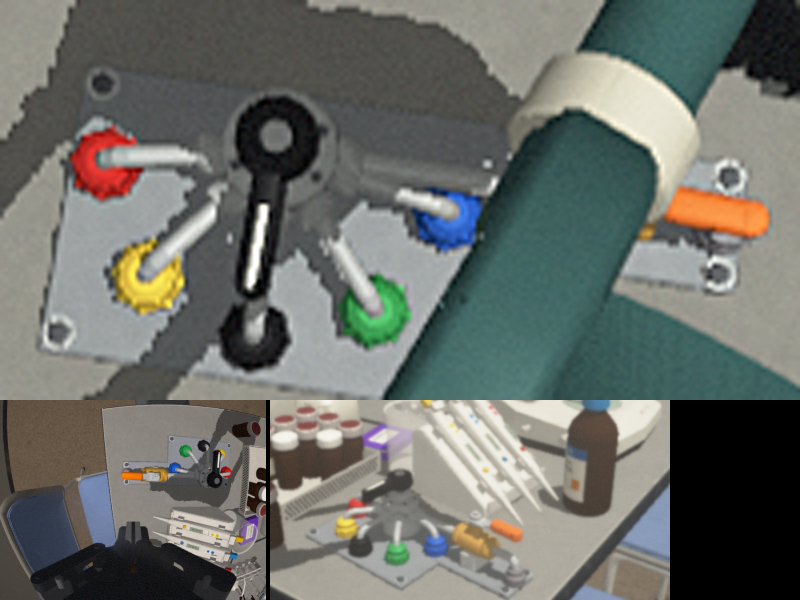

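The view shows nothing disturbed, with the gripper clear of the rack behind the lever. I'll descend behind the lever.

Request:
play_rows(
  steps=[-0.0035,-0.005,0.03,0.005,-0.0035,-0.005,0.07,0.005,-0.0035,-0.005,0.11,0.005,-0.0035,-0.005,0.144,0.005,-0.0035,-0.005,0.144,0.005,-0.0035,-0.005,0.144,0.005],
)

```text
time: 5.58
tool_pos: [0.5024, -0.2407, 0.0874]
tcp_rot: [0.137, 3.134, -0.003]
wrist_force: [-0.3, -0.1, 0.4]
width: 0.0
grip_force: 0.0
```

```bash
python3 - <<'E'
from h import *
a0=-np.pi/2+Y
rel([(*at(ISO,.045,a0-f,.018),.078,np.pi+Y-f) for f in np.r_[0,np.arange(.12,1.1,.12)]])
E
```

```text
at [ 0.5024 -0.2407  0.0874] yaw 3.054 F [-0.3 -0.1  0.4] q [-0.49  0.19  2.01  0.    0.93 -1.97] t 5.575
(np.float64(0.0246), np.float64(0.0042), np.float64(0.0092), -0.001)
(np.float64(0.0301), np.float64(0.0024), np.float64(0.0092), 0.119)
(np.float64(0.0358), np.float64(0.0012), np.float64(0.0092), 0.239)
(np.float64(0.0416), np.float64(0.0007), np.float64(0.0092), 0.359)
(np.float64(0.0474), np.float64(0.0009), np.float64(0.0091), 0.479)
(np.float64(0.0531), np.float64(0.0019), np.float64(0.0091), 0.599)
(np.float64(0.0587), np.float64(0.0035), np.float64(0.0091), 0.719)
(np.float64(0.064), np.float64(0.0057), np.float64(0.0091), 0.839)
(np.float64(0.0691), np.float64(0.0086), np.float64(0.009), 0.959)
(np.float64(0.0738), np.float64(0.0121), np.float64(0.009), 1.079)
```

Request:
play_rows(
  steps=[0,0,0,0,0,0,0,0],
)

```text
time: 5.82
tool_pos: [0.5012, -0.2402, 0.0861]
tcp_rot: [0.138, 3.136, -0.002]
wrist_force: [-0.4, -0.9, 0.5]
width: 0.002
grip_force: 0.0
```

```bash
python3 - <<'E'
from h import *
a0=-np.pi/2+Y
rel([(*at(ISO,.045,a0-f,.018),.078,np.pi+Y-f) for f in np.r_[0,np.arange(.12,1.1,.12)]])
E
```

```text
at [ 0.5012 -0.2402  0.0861] yaw 3.054 F [-0.4 -0.9  0.5] q [-0.49  0.2   2.01  0.    0.93 -1.97] t 5.825
(np.float64(0.0233), np.float64(0.0038), np.float64(0.0081), -0.001)
(np.float64(0.0289), np.float64(0.002), np.float64(0.0081), 0.119)
(np.float64(0.0346), np.float64(0.0008), np.float64(0.008), 0.239)
(np.float64(0.0404), np.float64(0.0003), np.float64(0.008), 0.359)
(np.float64(0.0462), np.float64(0.0006), np.float64(0.008), 0.479)
(np.float64(0.0519), np.float64(0.0015), np.float64(0.008), 0.599)
(np.float64(0.0575), np.float64(0.0031), np.float64(0.008), 0.719)
(np.float64(0.0628), np.float64(0.0053), np.float64(0.008), 0.839)
(np.float64(0.0679), np.float64(0.0082), np.float64(0.0079), 0.959)
(np.float64(0.0726), np.float64(0.0117), np.float64(0.0079), 1.079)
```

Request:
play_rows(
  steps=[0,0.004,0.008,0,0.01,0.004,0.008,0,0.019,0.004,0.008,0,0.0233,0.0038,0.008,0,0.0289,0.002,0.008,0.12,0.0346,0.0008,0.008,0.24,0.0404,0.0003,0.008,0.36,0.0404,0.0003,0.008,0.36],
)

```text
time: 6.82
tool_pos: [0.4613, -0.2362, 0.0771]
tcp_rot: [0.699, 3.058, -0.0]
wrist_force: [4.5, 0.6, -0.5]
width: 0.003
grip_force: 2.1
```

```bash
python3 - <<'E'
from h import *
a0=-np.pi/2+Y
rel([(*at(ISO,.045,a0-f,.018),.078,np.pi+Y-f) for f in np.r_[np.arange(.36,1.6,.12)]])
E
```

```text
at [ 0.4613 -0.2362  0.0771] yaw 2.692 F [ 4.5  0.6 -0.5] q [-0.52  0.14  2.1   0.    0.9  -1.64] t 6.825
(np.float64(0.0001), np.float64(-0.0002), np.float64(-0.0009), -0.003)
(np.float64(0.0056), np.float64(-0.002), np.float64(-0.0009), 0.117)
(np.float64(0.0113), np.float64(-0.0032), np.float64(-0.001), 0.237)
(np.float64(0.0171), np.float64(-0.0037), np.float64(-0.001), 0.357)
(np.float64(0.0229), np.float64(-0.0035), np.float64(-0.001), 0.477)
(np.float64(0.0286), np.float64(-0.0026), np.float64(-0.001), 0.597)
(np.float64(0.0342), np.float64(-0.001), np.float64(-0.0011), 0.717)
(np.float64(0.0396), np.float64(0.0013), np.float64(-0.0011), 0.837)
(np.float64(0.0446), np.float64(0.0041), np.float64(-0.0011), 0.957)
(np.float64(0.0493), np.float64(0.0076), np.float64(-0.0011), 1.077)
(np.float64(0.0535), np.float64(0.0116), np.float64(-0.0011), 1.197)
```

Contact is at about 4.5 N and tracking well. I'll continue the arc.

Request:
play_rows(
  steps=[0.0056,-0.002,0,0.117,0.0113,-0.0032,0,0.237,0.0171,-0.0037,0,0.357,0.0229,-0.0035,0,0.477,0.0286,-0.0026,0,0.597,0.0342,-0.001,0,0.717,0.0396,0.0013,0,0.837,0.0446,0.0041,0,0.957,0.0446,0.0041,0,0.957],
)

```text
time: 7.95
tool_pos: [0.4226, -0.2139, 0.0773]
tcp_rot: [2.025, 2.396, 0.0]
wrist_force: [3.7, -3.7, -0.0]
width: -0.002
grip_force: 1.7
```

```bash
python3 - <<'E'
from h import *
a0=-np.pi/2+Y
rel([(*at(ISO,.045,a0-f,.018),.078,np.pi+Y-min(f,1.571)) for f in (1.32,1.4,1.45,1.5,1.53,1.571,1.6,1.63,1.66)])
E
```

```text
at [ 0.4226 -0.2139  0.0773] yaw 1.738 F [ 3.7 -3.7 -0. ] q [-0.52  0.06  2.19 -0.    0.89 -0.69] t 7.95
(np.float64(0.0007), np.float64(0.0004), np.float64(-0.0007), 0.003)
(np.float64(0.0044), np.float64(-0.0009), np.float64(-0.0007), 0.083)
(np.float64(0.0067), np.float64(-0.0015), np.float64(-0.0007), 0.133)
(np.float64(0.0091), np.float64(-0.0021), np.float64(-0.0007), 0.183)
(np.float64(0.0105), np.float64(-0.0023), np.float64(-0.0007), 0.213)
(np.float64(0.0125), np.float64(-0.0026), np.float64(-0.0007), 0.254)
(np.float64(0.0139), np.float64(-0.0028), np.float64(-0.0007), 0.254)
(np.float64(0.0153), np.float64(-0.0029), np.float64(-0.0008), 0.254)
(np.float64(0.0168), np.float64(-0.003), np.float64(-0.0008), 0.254)
```

Request:
play_rows(
  steps=[0.0044,-0.001,0,0.083,0.0067,-0.0015,0,0.133,0.0091,-0.002,0,0.183,0.0115,-0.0024,0,0.23,0.0125,-0.0026,0,0.254,0.0125,-0.0026,0,0.254],
)

```text
time: 8.7
tool_pos: [0.4171, -0.2016, 0.0769]
tcp_rot: [2.314, 2.122, -0.0]
wrist_force: [1.0, -5.2, 3.5]
width: 0.003
grip_force: 2.4
```

Request:
play_rows(
  steps=[0.001,0,0,0,0.001,0,0,0],
)

```text
time: 8.95
tool_pos: [0.4171, -0.2007, 0.0767]
tcp_rot: [2.314, 2.122, -0.001]
wrist_force: [-0.9, -6.1, 5.1]
width: -0.001
grip_force: 3.2
```

Request:
play_rows(
  steps=[0.001,0,0,0,0.001,0,0,0],
)

```text
time: 9.2
tool_pos: [0.4171, -0.2006, 0.0767]
tcp_rot: [2.313, 2.122, -0.003]
wrist_force: [-1.9, -11.0, 3.0]
width: -0.002
grip_force: 5.1
```

The force rose to 11 N with no further motion, so the lever is at its shut stop. I'll back off, rise and look with the wrist camera on the way to the selector.

Request:
play_rows(
  steps=[-0.02,0,0,0,-0.035,0,0,0,-0.035,0,-0.05,0,-0.035,0,-0.1,0,-0.035,0,-0.14,0,-0.035,0,-0.14,0,-0.035,0,-0.14,0],
)

```text
time: 10.07
tool_pos: [0.413, -0.2331, 0.215]
tcp_rot: [-2.315, -2.12, 0.0]
wrist_force: [-0.2, 0.4, -1.8]
width: -0.003
grip_force: 0.0
```

```bash
cat >> h.py <<'E'
def look(pts,name=None,k=1):
    """wrist camera: colour blobs back-projected; pts: dict name->(x,y,z) to project"""
    from workcell import bot
    w=bot.read_camera("wrist"); np.savez("w.npz",**w); return w
def wray(w,uv,z):
    m=w["mtx"]; d=np.array([uv[0]-m[0,2],uv[1]-m[1,2]]); r=np.hypot(*d); th=r/m[0,0]
    v=np.r_[d/r*np.sin(th),np.cos(th)]; v=w["R"].T@v; o=-w["R"].T@w["t"]; return (o+v*(z-o[2])/v[2])[:2]
def blob(w,lo,hi,z):
    """principal axis of a colour blob, back-projected to height z: centre and axis angle"""
    import cv2
    h=cv2.cvtColor(cv2.medianBlur(w["pixels"],3),cv2.COLOR_BGR2HSV); m=cv2.inRange(h,lo,hi)
    n,l,st,ce=cv2.connectedComponentsWithStats(m); i=1+np.argmax(st[1:,4]); v,u=np.nonzero(l==i)
    P=np.array([wray(w,p,z) for p in zip(u,v)]); c0=P.mean(0); V=np.linalg.svd(P-c0,full_matrices=False)[2][0]
    return st[i].tolist(),c0.round(4),V.round(3),P
E
python3 - <<'E'
from h import *
w=look(0)
s_,c0,V,P=blob(w,(5,180,150),(16,255,255),.073)
if V[0]>0: V=-V
ang=np.arctan2(V[1],V[0]); print("orange",s_,c0,V,"joint", (-(ang-(-np.pi/2+Y))+np.pi)%(2*np.pi)-np.pi)
a=np.pi+Y
rel([(*at(SEL,.038,a,-.036),.16,np.pi/2+Y)])
import cv2
cv2.imwrite("pics/w3.png",w["pixels"])
E
```

```text
orange [337, 164, 16, 9, 96] [ 0.4332 -0.187 ] [-0.963  0.271] joint 1.7585141312437482
at [ 0.4127 -0.2329  0.2143] yaw 1.483 F [-0.2  0.1  0.2] q [-0.57 -0.1   2.06  0.    1.18 -0.48] t 10.125
(np.float64(0.205), np.float64(0.0094), np.float64(0.0547), -0.001)
```

View pics/w3.png

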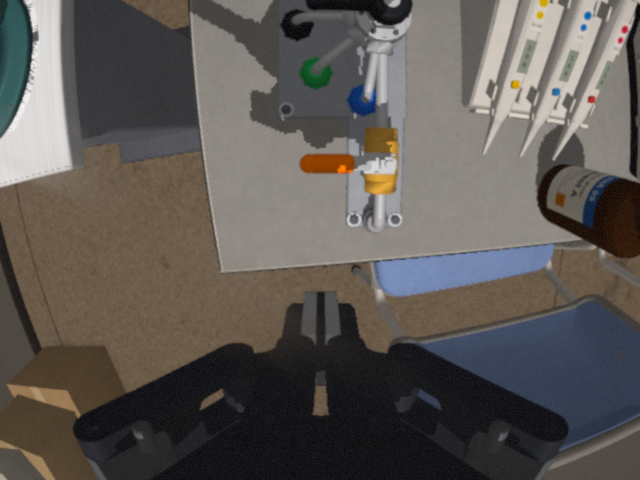

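The wrist view shows the orange sleeve at (300–355, 163), square across the pipe at x≈376, so the valve is shut. Next is the selector.

Request:
play_rows(
  steps=[0.05,0.002,0.02,0,0.1,0.004,0.04,0,0.15,0.007,0.055,0,0.205,0.009,0.055,0,0.205,0.009,0.055,0,0.205,0.009,0.09,0,0.205,0.009,0.125,0,0.205,0.009,0.132,0,0.205,0.009,0.132,0,0.205,0.009,0.132,0],
)

```text
time: 11.38
tool_pos: [0.442, -0.0309, 0.0855]
tcp_rot: [2.316, 2.12, 0.002]
wrist_force: [0.3, -0.5, -0.7]
width: -0.003
grip_force: 0.0
```

```bash
python3 - <<'E'
from h import *
a=np.pi+Y
rel([(*at(SEL,.038,a+f,-.0175),.082,np.pi/2+Y+max(f,0)) for f in np.r_[-.1,-.03,.07:1:.12]])
E
```

```text
at [ 0.442  -0.0309  0.0855] yaw 1.482 F [ 0.3 -0.5 -0.7] q [-0.13 -0.01  2.24 -0.    0.91 -0.04] t 11.375
(np.float64(-0.0134), np.float64(-0.0003), np.float64(0.0035), -0.002)
(np.float64(-0.016), np.float64(-0.0017), np.float64(0.0035), -0.002)
(np.float64(-0.0199), np.float64(-0.0033), np.float64(0.0035), -0.072)
(np.float64(-0.0246), np.float64(-0.0048), np.float64(0.0035), -0.192)
(np.float64(-0.0296), np.float64(-0.0057), np.float64(0.0035), -0.312)
(np.float64(-0.0346), np.float64(-0.006), np.float64(0.0035), -0.432)
(np.float64(-0.0396), np.float64(-0.0057), np.float64(0.0035), -0.552)
(np.float64(-0.0445), np.float64(-0.0048), np.float64(0.0035), -0.672)
(np.float64(-0.0493), np.float64(-0.0033), np.float64(0.0035), -0.792)
(np.float64(-0.0539), np.float64(-0.0013), np.float64(0.0035), -0.912)
```

Request:
play_rows(
  steps=[-0.007,0,0.0035,0,-0.0134,0,0.0035,0,-0.016,-0.0017,0.0035,0,-0.02,-0.0033,0.0035,-0.07,-0.0246,-0.0048,0.0035,-0.19,-0.0296,-0.0057,0.0035,-0.31,-0.0346,-0.006,0.0035,-0.43,-0.0396,-0.0057,0.0035,-0.55,-0.0445,-0.0048,0.0035,-0.67,-0.0445,-0.0048,0.0035,-0.67],
)

```text
time: 12.62
tool_pos: [0.4322, -0.074, 0.081]
tcp_rot: [-1.493, -2.764, -0.001]
wrist_force: [0.3, 2.3, 0.8]
width: -0.003
grip_force: 1.2
```

```bash
python3 - <<'E'
from h import *
a=np.pi+Y
rel([(*at(SEL,.038,a+f,-.0175),.082,np.pi/2+Y+max(f,0)) for f in (.67,.79,.91,1.03,1.15,1.2,1.25,1.3,1.35)])
E
```

```text
at [ 0.4322 -0.074   0.081 ] yaw 2.151 F [0.3 2.3 0.8] q [-0.23 -0.01  2.25  0.    0.9  -0.81] t 12.625
(np.float64(-0.0013), np.float64(0.0004), np.float64(-0.001), -0.003)
(np.float64(-0.006), np.float64(-0.0014), np.float64(-0.0011), -0.123)
(np.float64(-0.0108), np.float64(-0.0026), np.float64(-0.0011), -0.243)
(np.float64(-0.0158), np.float64(-0.0033), np.float64(-0.0011), -0.363)
(np.float64(-0.0208), np.float64(-0.0033), np.float64(-0.0011), -0.483)
(np.float64(-0.0229), np.float64(-0.0032), np.float64(-0.0011), -0.533)
(np.float64(-0.025), np.float64(-0.0029), np.float64(-0.0011), -0.583)
(np.float64(-0.027), np.float64(-0.0025), np.float64(-0.0011), -0.633)
(np.float64(-0.0291), np.float64(-0.0021), np.float64(-0.0011), -0.683)
```

Request:
play_rows(
  steps=[-0.006,-0.0014,0,-0.12,-0.0108,-0.0026,0,-0.24,-0.0158,-0.0033,0,-0.36,-0.0208,-0.0033,0,-0.48,-0.025,-0.0029,0,-0.58,-0.027,-0.0025,0,-0.63,-0.027,-0.0025,0,-0.63],
)

```text
time: 13.5
tool_pos: [0.4432, -0.0982, 0.0804]
tcp_rot: [-0.563, -3.087, 0.001]
wrist_force: [-5.9, 0.3, 4.9]
width: -0.001
grip_force: 2.5
```

```bash
python3 - <<'E'
from h import *
a=np.pi+Y
rel([(*at(SEL,.038,a+f,-.0175),.082,np.pi/2+Y+max(f,0)) for f in (1.3,1.35)])
E
```

```text
at [ 0.4432 -0.0982  0.0804] yaw 2.781 F [-5.9  0.3  4.9] q [-0.27  0.02  2.22 -0.    0.9  -1.48] t 13.5
(np.float64(-0.0015), np.float64(0.0008), np.float64(-0.0016), -0.003)
(np.float64(-0.0034), np.float64(-0.0001), np.float64(-0.0016), -0.053)
```

Request:
play_rows(
  steps=[0.015,0,0,0,0.03,0,0,0,0.05,0,-0.05,0,0.06,0,-0.1,0,0.06,0,-0.14,0,0.06,0,-0.16,0,0.06,0,-0.16,0,0.06,0,-0.16,0],
)

```text
time: 14.5
tool_pos: [0.3877, -0.0768, 0.2395]
tcp_rot: [-0.561, -3.09, -0.0]
wrist_force: [0.6, 0.2, -1.1]
width: 0.004
grip_force: 0.0
```

```bash
python3 - <<'E'
from h import *
import cv2
from workcell import bot
w=look(0)
def proj(X):
    v=w["R"]@X+w["t"]; th=np.arctan2(np.hypot(v[0],v[1]),v[2]); return w["mtx"][:2,2]+w["mtx"][0,0]*th*v[:2]/np.hypot(v[0],v[1])
print("wrist hub",proj(np.r_[SEL,.084]),"blue",proj(np.r_[at(SEL,.07,np.pi+Y+1.396,0),.025]))
t=bot.read_camera("top"); np.savez("top2.npz",**t)
u,v=proj(np.r_[SEL,.084]).astype(int)
o=np.zeros((600,800,3),'uint8')
y0,x0=max(0,v-50),max(0,u-65)
print("crop origin",x0,y0)
cr=w["pixels"][y0:y0+100,x0:x0+130]; o[:cr.shape[0]*3,:cr.shape[1]*3]=cv2.resize(cr,None,fx=3,fy=3,interpolation=cv2.INTER_CUBIC)
o[:600,400:]=cv2.resize(t["pixels"][265:365,262:329],(400,600),interpolation=cv2.INTER_CUBIC)
o[300:,:400]=cv2.resize(w["pixels"],(400,300))
cv2.imwrite("pics/c4.png",o); rel([])
E
```

```text
wrist hub [363.56392495 315.02571027] blue [288.3350807  292.92611921]
crop origin 298 265
at [ 0.3876 -0.0768  0.239 ] yaw 2.783 F [-0.4 -0.4 -0.6] q [-0.26 -0.28  2.16 -0.    1.26 -1.47] t 14.6
```

View pics/c4.png

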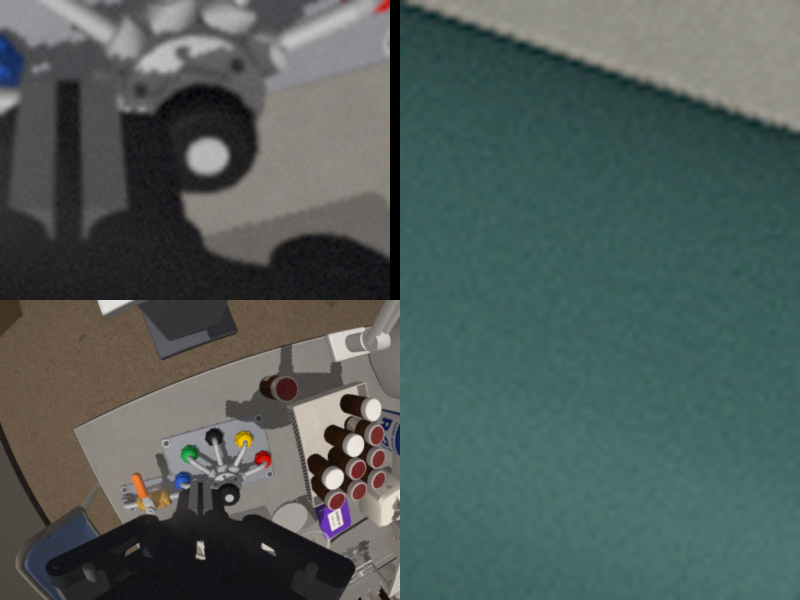

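The fingers (67,150 in the crop) hide the arm in this view, with the hub at (210,150). I'll move the camera over the manifold and measure with code.

Request:
play_rows(
  steps=[-0.03,0,-0.01,0,-0.06,0,-0.02,0,-0.09,0,-0.03,0,-0.12,0,-0.03,0,-0.15,0,-0.03,0,-0.17,0,-0.03,0,-0.17,0,-0.03,0,-0.17,0,-0.03,0],
)

```text
time: 15.6
tool_pos: [0.5469, -0.1365, 0.2694]
tcp_rot: [-0.56, -3.088, -0.001]
wrist_force: [0.1, 1.0, 0.3]
width: 0.001
grip_force: 0.0
```

```bash
cat >> h.py <<'E'
def wproj(w,X):
    v=w["R"]@X+w["t"]; th=np.arctan2(np.hypot(v[0],v[1]),v[2]); return w["mtx"][:2,2]+w["mtx"][0,0]*th*v[:2]/np.hypot(v[0],v[1])
def colours(w):
    """blob centroids in the wrist view near the manifold"""
    import cv2
    h=cv2.cvtColor(w["pixels"],cv2.COLOR_BGR2HSV).astype(int); v,u=np.mgrid[:480,:640]; out={}
    spec={"red":((172,182),.025,-1.396),"yellow":((22,32),.025,-.698),"green":((50,80),.025,.698),"blue":((105,125),.025,1.396)}
    for n,(hr,z,a) in spec.items():
        p=wproj(w,np.r_[at(SEL,.07,np.pi+Y+a,0),z]); near=np.hypot(u-p[0],v-p[1])<35
        hh=h[...,0].copy(); hh[(hh<5)]+=180
        m=near&(hh>=hr[0])&(hh<=hr[1])&(h[...,1]>120)&(h[...,2]>50)
        if m.sum()>20:
            q=((u[m].min()+u[m].max())/2,(v[m].min()+v[m].max())/2); out[n]=(m.sum(),p.round(1),np.round(q,1),wray(w,q,.022))
    return out
def white(w,rng=(-.6,1.6)):
    """white line and hub dot: bright unsaturated pixels near the arm, rays met at z=.084"""
    import cv2
    h=cv2.cvtColor(w["pixels"],cv2.COLOR_BGR2HSV).astype(int); 
    m=((h[...,1]<60)&(h[...,2]>150)).astype("uint8")
    n,l,st,ce=cv2.connectedComponentsWithStats(m); hub=wproj(w,np.r_[SEL,.086]); R=[]
    for i in range(1,n):
        if 8<st[i,4]<1500 and np.hypot(*(ce[i]-hub))<80:
            vv,uu=np.nonzero(l==i); P=np.array([wray(w,(a,b),.084) for a,b in zip(uu,vv)]); c0=P.mean(0)
            d=P-c0; S,V=np.linalg.svd(d,full_matrices=False)[1:]; R.append((st[i,4],ce[i].round(1),c0.round(4),V[0].round(3),(2*S/np.sqrt(len(P))*1e3).round(1)))
    return hub,R
E
python3 - <<'E'
from h import *
w=look(0)
for k,v in colours(w).items(): print(k,*v)
hub,R=white(w); print("hub",hub)
for r in R: print(*r)
rel([])
E
```

```text
red 360 [421.2  87. ] [420.5  89. ] [0.47010696 0.00074424]
yellow 394 [387.7  52.6] [388.  56.] [ 0.42812773 -0.0193671 ]
green 368 [299.5  74.2] [303.   76.5] [ 0.42027674 -0.10633736]
blue 282 [287.5 120.5] [289.  119.5] [ 0.45599855 -0.13460621]
hub [365.94618786 111.02092359]
220 [349.4  71.3] [ 0.4384 -0.0695] [ 0.995 -0.097] [21.3  3. ]
201 [380.9  73.3] [ 0.4483 -0.0452] [ 0.706 -0.708] [20.3  3. ]
221 [321.7  87. ] [ 0.4433 -0.0955] [0.797 0.603] [21.1  2.6]
138 [407.5  94.3] [ 0.4721 -0.0298] [-0.103  0.995] [14.9  2.3]
116 [356.5  95.4] [ 0.4596 -0.0711] [ 0.008 -1.   ] [13.3  3.1]
153 [319.2 108.5] [ 0.4595 -0.1038] [0.417 0.909] [17.  2.]
125 [368.7 112.5] [ 0.4765 -0.0665] [ 0.033 -0.999] [5.4 5.2]
13 [430.6 113. ] [ 0.4932 -0.0158] [-0.313  0.95 ] [3.7 1.2]
852 [319.7 127.9] [ 0.4748 -0.1091] [-0.307 -0.952] [47.  10.4]
at [ 0.5469 -0.1364  0.2699] yaw 2.783 F [ 0.1  0.2 -0.5] q [-0.29  0.04  1.82  0.    1.28 -1.5 ] t 15.65
```

```bash
cat >> h.py <<'E'
def selang(w):
    import cv2
    hub=wproj(w,np.r_[SEL,.084]); v,u=np.mgrid[:480,:640]; g=w["pixels"].max(2)
    m=((g<60)&(np.hypot(u-hub[0],v-hub[1])<75)).astype("uint8")
    n,l,st,ce=cv2.connectedComponentsWithStats(m)
    i=max(range(1,n),key=lambda i:st[i,4]); vv,uu=np.nonzero(l==i)
    P=np.array([wray(w,(a,b),.082) for a,b in zip(uu,vv)]); return st[i],P
E
python3 - <<'E'
from h import *
w=np.load("w.npz"); st,P=selang(w); print(st)
H=np.array([.4765,-.0665]); d=P-H; r=np.hypot(*d.T); a=(np.arctan2(d[:,1],d[:,0])-np.pi-Y+np.pi)%(2*np.pi)-np.pi
print("rmax",r.max())
for lo in range(20,64,6):
    k=(r>lo/1e3)&(r<(lo+6)/1e3); 
    if k.any(): print(lo,k.sum(),np.median(a[k]).round(3),a[k].min().round(2),a[k].max().round(2))
# manifold fit from wrist colours
A={"red":-1.396,"yellow":-.698,"green":.698,"blue":1.396}; C=colours(w)
L=np.array([(-.07*np.cos(t),-.07*np.sin(t)) for t in A.values()]); W=np.array([C[k][3] for k in A])
f=lambda v:((L@np.array([[np.cos(v[2]),np.sin(v[2])],[-np.sin(v[2]),np.cos(v[2])]]))+v[:2]-W).ravel()
r=least_squares(f,[.47,-.07,Y]); print(r.x,(r.fun*1e3).round(1))
for y in range(84,132,2): print(''.join('#' if w["pixels"][y,x].max()<60 else ('+' if w["pixels"][y,x].min()>150 else '.') for x in range(290,395)))
E
```

```text
[ 298   96   89   36 1286]
rmax 0.058642871130718394
20 99 1.221 0.95 1.5
26 63 1.135 1.01 1.46
32 57 1.143 1.04 1.41
38 50 1.302 1.1 1.37
44 51 1.301 1.11 1.36
50 52 1.292 1.13 1.35
56 23 1.24 1.16 1.31
[ 0.47636342 -0.06818612 -0.10030118] [ 1.   0.9 -0.6  1.3 -1.8 -1.2  1.4 -0.9]
.......................+++++++++...............................+++++....................+................
..........................+++++++++...........................+++++................++++++................
.............................+++++++++.......................+++++............++++++++++++...............
................................+++++++++...................+++++..................+.....................
...................................+++++++++................+....+++++++++++++++++.......................
......................................+++++++++++++..........++++++.......++..+++........................
.........................................+++++++++.........++++++++....##############....................
...............................................+++++....++++++++++..######
[... 1027 characters left out ...]
+++................#############....+++++...###########.........
++++++++++++++++++++++++++++++++++++++++++++++++...++.++++++..###############.....#############..........
++++++++++++++++................++++++++++++++++++.++++++++++..################################..........
.........................++++++++++++++++...+++++++..+++++++++..#############################............
..................++++++++++++++++++++++........+++...+++++.......########################...+...........
...........++++++++++++++++++++++......................+++......+++...#################....++............
....++++++++++++++++++++++...............................+++++++++++++.......#####.....++++..............
```

```bash
python3 - <<'E'
from h import *
a=np.pi+Y
q=at(SEL,.038,a+1.24,-.045)
rel([(*q,.25,np.pi/2+Y+1.35),(*q,.082,np.pi/2+Y+1.35)])
E
```

```text
at [ 0.5469 -0.1364  0.2699] yaw 2.783 F [ 0.1  0.2 -0.5] q [-0.29  0.04  1.82  0.    1.28 -1.5 ] t 15.65
(np.float64(0.1386), np.float64(0.0029), np.float64(0.0201), -0.051)
(np.float64(0.1383), np.float64(0.003), np.float64(0.1881), -0.051)
```

Request:
play_rows(
  steps=[0.05,0.001,0,-0.02,0.1,0.002,0,-0.05,0.138,0.003,0.01,-0.05,0.138,0.003,0.03,-0.05,0.138,0.003,0.08,-0.05,0.138,0.003,0.13,-0.05,0.138,0.003,0.17,-0.05,0.138,0.003,0.188,-0.05,0.138,0.003,0.188,-0.05,0.138,0.003,0.188,-0.05],
)

```text
time: 16.9
tool_pos: [0.4203, -0.0856, 0.0838]
tcp_rot: [0.483, 3.103, -0.0]
wrist_force: [-0.2, -0.7, -0.3]
width: 0.0
grip_force: 0.0
```

```bash
python3 - <<'E'
from h import *
a=np.pi+Y
rel([(*at(SEL,.038,a+f,-.0175),.082,np.pi/2+Y+f) for f in (1.2,1.28,1.33,1.37,1.4,1.42)])
E
```

```text
at [ 0.4203 -0.0856  0.0838] yaw 2.833 F [-0.2 -0.7 -0.3] q [-0.26 -0.04  2.27 -0.    0.91 -1.52] t 16.9
(np.float64(-0.0236), np.float64(-0.0021), np.float64(0.0019), 0.149)
(np.float64(-0.0265), np.float64(-0.0039), np.float64(0.0019), 0.069)
(np.float64(-0.0283), np.float64(-0.0048), np.float64(0.0019), 0.019)
(np.float64(-0.0299), np.float64(-0.0055), np.float64(0.0019), -0.021)
(np.float64(-0.031), np.float64(-0.006), np.float64(0.0019), -0.051)
(np.float64(-0.0318), np.float64(-0.0063), np.float64(0.0019), -0.071)
```

Request:
play_rows(
  steps=[-0.008,-0.002,0.002,0.1,-0.016,-0.002,0.002,0.149,-0.0225,-0.002,0.002,0.149,-0.0265,-0.0039,0.002,0.069,-0.0283,-0.0048,0.002,0.019,-0.0299,-0.0055,0.002,-0.021,-0.031,-0.006,0.002,-0.051,-0.031,-0.006,0.002,-0.051,-0.031,-0.006,0.002,-0.051],
)

```text
time: 18.02
tool_pos: [0.4471, -0.1007, 0.0809]
tcp_rot: [-0.404, -3.115, 0.0]
wrist_force: [-5.5, 1.1, 5.2]
width: -0.003
grip_force: 2.5
```

```bash
python3 - <<'E'
from h import *
a=np.pi+Y
rel([(*at(SEL,.038,a+f,-.0175),.082,np.pi/2+Y+f) for f in (1.38,1.4,1.42)])
E
```

```text
at [ 0.4471 -0.1007  0.0809] yaw 2.884 F [-5.5  1.1  5.2] q [-0.28  0.03  2.21 -0.    0.9  -1.59] t 18.025
(np.float64(-0.0001), np.float64(0.0004), np.float64(-0.0011), 0.019)
(np.float64(-0.0009), np.float64(0.0001), np.float64(-0.0011), -0.001)
(np.float64(-0.0016), np.float64(-0.0003), np.float64(-0.0011), -0.021)
```

Request:
play_rows(
  steps=[-0.001,0,0,-0.02,-0.001,0,0,-0.02,0.02,0,0,-0.02,0.04,0,0,-0.02,0.045,0,-0.05,-0.02,0.045,0,-0.1,-0.02,0.045,0,-0.15,-0.02,0.045,0,-0.19,-0.02,0.0,0,-0.19,-0.02,-0.04,0,-0.19,-0.02],
)

```text
time: 19.27
tool_pos: [0.4891, -0.1117, 0.2729]
tcp_rot: [0.372, 3.113, -0.002]
wrist_force: [0.8, 0.3, -0.1]
width: -0.005
grip_force: 0.0
```

Request:
play_rows(
  steps=[-0.04,0,0,0,-0.07,0,0,0,-0.07,0,0,0,-0.07,0,0,0],
)

```text
time: 19.77
tool_pos: [0.5541, -0.1273, 0.2705]
tcp_rot: [0.373, 3.119, -0.0]
wrist_force: [-0.0, 0.2, 0.6]
width: 0.003
grip_force: 0.0
```

```bash
cat > m.py <<'E'
from h import *
w=look(0)
A={"red":-1.396,"yellow":-.698,"green":.698,"blue":1.396}; C=colours(w)
L=np.array([(-.07*np.cos(t),-.07*np.sin(t)) for t in A.values()]); W=np.array([C[k][3] for k in A])
f=lambda v:((L@np.array([[np.cos(v[2]),np.sin(v[2])],[-np.sin(v[2]),np.cos(v[2])]]))+v[:2]-W).ravel()
r=least_squares(f,[.47,-.07,Y]); print(r.x,(r.fun*1e3).round(1))
hub,R=white(w)
hd=min((q for q in R if q[4][0]<8),key=lambda q:np.hypot(*(q[1]-hub)))[2]
print("hub",hd)
for q in R:
    d=q[2]-hd; rr=np.hypot(*d)
    if .025<rr<.06:
        V=q[3] if q[3]@d>0 else -q[3]
        g=lambda v:(np.arctan2(v[1],v[0])-np.pi-r.x[2]+np.pi)%(2*np.pi)-np.pi
        print(q[1],q[4],"r",rr.round(4),"sel by centre",g(d).round(3),"by axis",g(V).round(3), "cross mm", (1e3*(d[0]*V[1]-d[1]*V[0])).round(2))
rel([])
E
python3 m.py
```

```text
[ 0.47639548 -0.06846461 -0.10281181] [ 0.7  0.4 -0.3  1.6 -2.2 -1.1  1.8 -0.9]
hub [ 0.4765 -0.0665]
[366.   78.8] [28.9 22.1] r 0.0291 sel by centre -0.056 by axis -1.045 cross mm -24.29
[326.5  83.8] [22.6  2.9] r 0.0423 sel by centre 0.836 by axis 0.721 cross mm -4.85
[409.4 100. ] [15.   2.3] r 0.0369 sel by centre -1.362 by axis -1.369 cross mm -0.25
[319.3 109.3] [17.2  2. ] r 0.0408 sel by centre 1.381 by axis 1.376 cross mm -0.18
[429.6 124.5] [6.5 2.9] r 0.0534 sel by centre -1.85 by axis -0.503 cross mm 52.11
at [ 0.5537 -0.1272  0.2707] yaw 2.904 F [ 0.3 -0.7  0.1] q [-0.27  0.05  1.81 -0.    1.28 -1.6 ] t 19.825
```

```bash
python3 - <<'E'
from h import *
P={k:ray(full(v),.007) for k,v in dict(a=(102,64),b=(58,313),c=(445,371),d=(729,155),e=(718,254)).items()}
an=lambda i,j:np.arctan2(*(P[i]-P[j])[::-1])
print("ab",an("a","b"),"de",an("d","e"),"bc",an("b","c")-np.pi/2, P)
T=lambda v:ray(full(v),.025)
print("red-blue",np.arctan2(*(T((105,143))-T((450,198)))[::-1])-np.pi/2,"yel-green",np.arctan2(*(T((148,257))-T((376,290)))[::-1])-np.pi/2)
# wrist: screws/corners near prediction
import cv2
w=np.load("w.npz"); C=colours(w)
for i,j in(("red","blue"),("yellow","green")): d=C[i][3]-C[j][3]; print(i,j,np.arctan2(d[1],d[0])-np.pi/2,np.hypot(*d))
g=cv2.cvtColor(w["pixels"],cv2.COLOR_BGR2GRAY)
for k,p in P.items():
    q=wproj(w,np.r_[p,.007]); x,y=q.astype(int)
    print(k,q.round(1))
    if 12<y<468:
        for r in g[y-9:y+10,x-9:x+10]: print(' '.join(f"{a:3d}" for a in r)) if k in"bc" else 0
E
```

```text
ab -0.08623774636678187 de -0.08668257642583756 bc -0.08386199352285906 {'a': array([0.5017562 , 0.00752888]), 'b': array([0.40215774, 0.01613938]), 'c': array([ 0.38926294, -0.13726216]), 'd': array([ 0.48072641, -0.24644118]), 'e': array([ 0.4412207 , -0.24300812])}
red-blue -0.0954451134461003 yel-green -0.07982802890480323
red blue -0.11166595418027936 0.136762848615055
yellow green -0.08428319103870119 0.08705446712208885
a [431.4 125.4]
b [418.3  34.5]
118 120 120 124 123 122 119 121 117 120 125 124 123 122 121 124 123 121 120
120 122 124 122 121 121 121 122 122 120 121 124 120 122 121 122 121 122 121
123 122 123 123 121 121 122 120 121 121 121 119 118 121 123 123 122 122 119
119 122 120 120 115 117 122 121 122 121 120 121 119 120 122 118 125 121 122
117 120 118 112 109 114 117 124 127 127 123 124 118 118 115 116 122 122 121
115 118 121 117 112 118 127 141 148 150 143 137 137 135 124 111 119 124 123
126 125 125 126 128 136 150 157 157 149 132 131 142 150 141 121 119 120 123
129 128 132 131 136 151 158 149 125 107  95  95 113 136 145 130 114 116 124
129 132 131 132 141 156 149 1
[... 1598 characters left out ...]
 151 169 146 107  89  86  87  86  78  79  89 129 155 134 132
124 126 124 128 150 170 156 118  94  84  86  83  81  82 115 147 154 137 137
124 123 123 121 145 168 165 137 105  87  85  78  74  97 151 171 151 139 140
125 124 124 119 134 161 173 162 138 116 110 106 112 132 167 164 145 138 140
122 127 125 122 123 144 162 174 167 167 165 168 167 167 157 146 139 139 143
124 125 124 121 118 130 147 156 163 172 174 174 167 152 134 133 140 142 142
124 126 123 121 118 125 133 136 144 150 147 144 142 140 139 138 139 140 138
125 125 122 123 115 122 125 115 129 140 139 138 137 140 142 142 142 142 137
124 126 125 122 118 118 123 114 133 139 138 140 139 141 140 141 140 142 141
d [196.5 162.2]
e [189.9 126.7]
```

The plate screws give the same yaw (-0.086) in the top and wrist views. That puts the selector at about 1.362, so it needs about 0.034 rad more.

Request:
play_rows(
  steps=[0.05,0,0,0,0.1,0,0,0,0.14,0,0,0,0.145,0,0.03,0,0.145,0,0.08,0,0.145,0,0.13,0,0.145,0,0.17,0,0.145,0,0.188,0,0.145,0,0.188,0,0.145,0,0.188,0],
)

```text
time: 21.08
tool_pos: [0.4138, -0.0934, 0.084]
tcp_rot: [0.372, 3.117, -0.001]
wrist_force: [-0.5, 0.8, -0.8]
width: -0.004
grip_force: 0.0
```

```bash
python3 - <<'E'
from h import *
a=np.pi+Y
rel([(*at(SEL,.038,a+f,-.0175),.081,np.pi/2+Y+f) for f in (1.3,1.36,1.4,1.43)])
E
```

```text
at [ 0.4138 -0.0934  0.084 ] yaw 2.904 F [-0.5  0.8 -0.8] q [-0.28 -0.05  2.28 -0.    0.91 -1.61] t 21.075
(np.float64(-0.0313), np.float64(0.0029), np.float64(0.003), 0.12)
(np.float64(-0.0334), np.float64(0.0016), np.float64(0.003), 0.06)
(np.float64(-0.0349), np.float64(0.0009), np.float64(0.003), 0.02)
(np.float64(-0.0361), np.float64(0.0003), np.float64(0.003), -0.01)
```

Request:
play_rows(
  steps=[-0.01,0.003,0.003,0.03,-0.02,0.003,0.003,0.06,-0.029,0.003,0.003,0.06,-0.0334,0.0016,0.003,0.04,-0.0349,0.0009,0.003,0.02,-0.0361,0.0003,0.003,-0.01,-0.0361,0.0003,0.003,-0.01,-0.0361,0.0003,0.003,-0.01],
)

```text
time: 22.08
tool_pos: [0.4478, -0.1013, 0.0795]
tcp_rot: [-0.357, -3.12, -0.0]
wrist_force: [-1.6, 0.9, 0.2]
width: 0.002
grip_force: 0.7
```

```bash
python3 - <<'E'
from h import *
a=np.pi+Y
rel([(*at(SEL,.038,a+f,-.0175),.081,np.pi/2+Y+f) for f in (1.4,1.43)])
E
```

```text
at [ 0.4478 -0.1013  0.0795] yaw 2.914 F [-1.6  0.9  0.2] q [-0.28  0.03  2.21 -0.    0.9  -1.62] t 22.075
(np.float64(-0.0001), np.float64(0.0005), np.float64(-0.0015), 0.03)
(np.float64(-0.0012), np.float64(0.0), np.float64(-0.0015), -0.0)
```

Request:
play_rows(
  steps=[-0.001,0,0,0,-0.0015,0,0,0,-0.0015,0,0,0],
)

```text
time: 22.45
tool_pos: [0.4487, -0.1017, 0.0795]
tcp_rot: [-0.356, -3.119, 0.0]
wrist_force: [-5.0, 0.8, 4.1]
width: -0.002
grip_force: 2.4
```

```bash
python3 - <<'E'
from h import *
a=np.pi+Y
rel([(*at(SEL,.038,a+f,-.0175),.081,np.pi/2+Y+f) for f in (1.4,1.43)])
E
```

```text
at [ 0.4487 -0.1017  0.0795] yaw 2.914 F [-5.   0.8  4.1] q [-0.28  0.03  2.21 -0.    0.9  -1.62] t 22.45
(np.float64(0.0009), np.float64(0.0007), np.float64(-0.0015), 0.03)
(np.float64(-0.0003), np.float64(0.0001), np.float64(-0.0015), -0.0)
```

Now at nominal 1.423 (about 1.39 actual). I'll add 0.3 mm, back off and measure.

Request:
play_rows(
  steps=[-0.0003,0,0,0,-0.0003,0,0,0,0.02,0,0,0,0.04,0,0,0,0.045,0,-0.05,0,0.045,0,-0.1,0,0.045,0,-0.15,0,0.045,0,-0.19,0,0,0,-0.19,0,-0.04,0,-0.19,0],
)

```text
time: 23.7
tool_pos: [0.4913, -0.1114, 0.2717]
tcp_rot: [0.356, 3.116, -0.001]
wrist_force: [-0.4, -0.1, -0.6]
width: -0.0
grip_force: 0.0
```

Request:
play_rows(
  steps=[-0.04,0,0,0,-0.07,0,0,0,-0.07,0,0,0,-0.07,0,0,0],
)

```text
time: 24.2
tool_pos: [0.5566, -0.1265, 0.2695]
tcp_rot: [-0.357, -3.121, -0.0]
wrist_force: [0.3, -0.7, 0.4]
width: -0.001
grip_force: 0.0
```

```bash
sed -i 's/-r.x\[2\]/-Y/' m.py; python3 m.py
```

```text
[ 0.47650578 -0.06849608 -0.10416636] [ 0.7  0.3 -0.2  0.9 -2.4 -0.6  1.9 -0.5]
hub [ 0.4765 -0.0665]
[354.7  78.4] [27.6  8.7] r 0.0292 sel by centre 0.252 by axis -0.129 cross mm -10.85
[385.7  74.4] [20.2  3. ] r 0.0348 sel by centre -0.576 by axis -0.701 cross mm -4.32
[326.5  81.8] [22.2  2.9] r 0.0417 sel by centre 0.826 by axis 0.697 cross mm -5.39
[409.2  98.7] [15.   2.3] r 0.0367 sel by centre -1.389 by axis -1.39 cross mm -0.06
[318.7 107.8] [16.8  2. ] r 0.0408 sel by centre 1.389 by axis 1.392 cross mm 0.13
[429.6 123.2] [6.6 2.9] r 0.0538 sel by centre -1.867 by axis -0.811 cross mm 46.86
at [ 0.5564 -0.1264  0.2697] yaw 2.914 F [-0.5  0.2 -0.3] q [-0.27  0.05  1.81 -0.    1.28 -1.61] t 24.25
```

The selector reads 1.39. The outlet pipes themselves read -1.39, -0.70 and 0.70, so the frame is right and the line points at blue. Next I reopen the isolator.

```bash
python3 - <<'E'
from h import *
q=at(ISO,.045,np.pi+Y,-.034); print(q)
rel([(*q,.25,np.pi/2+Y),(*q,.078,np.pi/2+Y)])
E
```

```text
[ 0.42240936 -0.15023528]
at [ 0.5564 -0.1264  0.2697] yaw 2.914 F [-0.5  0.2 -0.3] q [-0.27  0.05  1.81 -0.    1.28 -1.61] t 24.25
(np.float64(0.1251), np.float64(-0.0534), np.float64(0.0197), 1.43)
(np.float64(0.1251), np.float64(-0.0534), np.float64(0.1917), 1.43)
```

Request:
play_rows(
  steps=[0.02,-0.01,0,0.17,0.04,-0.02,0,0.34,0.06,-0.03,0,0.51,0.08,-0.035,0,0.68,0.1,-0.045,0,0.85,0.125,-0.0534,0,1.02,0.125,-0.0534,0,1.19,0.125,-0.0534,0,1.36,0.125,-0.0534,0,1.43,0.125,-0.0534,0,1.43],
)

```text
time: 25.5
tool_pos: [0.4224, -0.1501, 0.27]
tcp_rot: [2.315, 2.123, 0.001]
wrist_force: [0.2, 0.0, 0.0]
width: 0.005
grip_force: 0.0
```

```bash
python3 - <<'E'
from h import *
q=at(ISO,.045,np.pi+Y,-.034); rel([(*q,.078,np.pi/2+Y)])
E
```

```text
at [ 0.4224 -0.1501  0.27  ] yaw 1.485 F [0.2 0.  0. ] q [-0.4  -0.19  2.04 -0.    1.3  -0.31] t 25.5
(np.float64(-0.0001), np.float64(-0.0001), np.float64(0.192), 0.0)
```

Request:
play_rows(
  steps=[0,0,0.05,0,0,0,0.1,0,0,0,0.15,0,0,0,0.18,0,0,0,0.192,0,0,0,0.192,0,0,0,0.192,0],
)

```text
time: 26.38
tool_pos: [0.4246, -0.151, 0.0794]
tcp_rot: [2.314, 2.121, 0.002]
wrist_force: [0.3, -0.5, -0.6]
width: 0.001
grip_force: 0.0
```

```bash
python3 - <<'E'
from h import *
rel([(*at(ISO,.045,np.pi+Y+f,-.018),.078,np.pi/2+Y+f) for f in np.r_[0:1.1:.12]])
E
```

```text
at [ 0.4246 -0.151   0.0794] yaw 1.484 F [ 0.3 -0.5 -0.6] q [-0.4   0.01  2.23 -0.    0.9  -0.31] t 26.375
(np.float64(-0.0154), np.float64(-0.0022), np.float64(0.0014), -0.0)
(np.float64(-0.021), np.float64(-0.004), np.float64(0.0014), -0.12)
(np.float64(-0.0267), np.float64(-0.0052), np.float64(0.0014), -0.24)
(np.float64(-0.0325), np.float64(-0.0057), np.float64(0.0014), -0.36)
(np.float64(-0.0383), np.float64(-0.0054), np.float64(0.0014), -0.48)
(np.float64(-0.044), np.float64(-0.0045), np.float64(0.0014), -0.6)
(np.float64(-0.0496), np.float64(-0.0029), np.float64(0.0014), -0.72)
(np.float64(-0.0549), np.float64(-0.0006), np.float64(0.0015), -0.84)
(np.float64(-0.06), np.float64(0.0022), np.float64(0.0015), -0.96)
(np.float64(-0.0647), np.float64(0.0057), np.float64(0.0015), -1.08)
```

Request:
play_rows(
  steps=[-0.008,-0.002,0.001,0,-0.0154,-0.0022,0.001,0,-0.021,-0.004,0.001,-0.12,-0.0267,-0.0052,0.001,-0.24,-0.0325,-0.0057,0.001,-0.36,-0.0383,-0.0054,0.001,-0.48,-0.044,-0.0045,0.001,-0.6,-0.0496,-0.0029,0.001,-0.72,-0.0549,-0.0006,0.001,-0.84,-0.0549,-0.0006,0.001,-0.84],
)

```text
time: 27.62
tool_pos: [0.4175, -0.2052, 0.077]
tcp_rot: [-1.252, -2.881, -0.001]
wrist_force: [-0.5, 3.7, 2.7]
width: -0.001
grip_force: 1.4
```

```bash
python3 - <<'E'
from h import *
rel([(*at(ISO,.045,np.pi+Y+f,-.018),.078,np.pi/2+Y+f) for f in (.84,.96,1.08,1.2,1.32,1.42,1.5,1.571)])
E
```

```text
at [ 0.4175 -0.2052  0.077 ] yaw 2.322 F [-0.5  3.7  2.7] q [-0.51  0.05  2.2   0.    0.9  -1.26] t 27.625
(np.float64(-0.0015), np.float64(0.0009), np.float64(-0.001), -0.002)
(np.float64(-0.007), np.float64(-0.0009), np.float64(-0.001), -0.122)
(np.float64(-0.0127), np.float64(-0.0021), np.float64(-0.001), -0.242)
(np.float64(-0.0185), np.float64(-0.0025), np.float64(-0.001), -0.362)
(np.float64(-0.0243), np.float64(-0.0023), np.float64(-0.0011), -0.482)
(np.float64(-0.0291), np.float64(-0.0016), np.float64(-0.0011), -0.582)
(np.float64(-0.0328), np.float64(-0.0006), np.float64(-0.0011), -0.662)
(np.float64(-0.0361), np.float64(0.0004), np.float64(-0.0011), -0.733)
```

Request:
play_rows(
  steps=[-0.007,-0.001,-0.001,-0.122,-0.0127,-0.0021,-0.001,-0.242,-0.0185,-0.0025,-0.001,-0.362,-0.0243,-0.0023,-0.001,-0.482,-0.0291,-0.0016,-0.001,-0.582,-0.0328,-0.0006,-0.001,-0.662,-0.0361,0.0004,-0.001,-0.733,-0.0361,0.0004,-0.001,-0.733],
)

```text
time: 28.62
tool_pos: [0.4411, -0.232, 0.0771]
tcp_rot: [-0.135, -3.135, 0.002]
wrist_force: [-4.8, -2.1, 0.5]
width: -0.002
grip_force: 2.1
```

Request:
play_rows(
  steps=[-0.001,0,0,0,-0.001,0,0,0],
)

```text
time: 28.88
tool_pos: [0.4418, -0.2321, 0.0772]
tcp_rot: [-0.136, -3.135, 0.002]
wrist_force: [-6.2, -3.7, 0.4]
width: -0.0
grip_force: 2.5
```

Request:
play_rows(
  steps=[-0.001,0,0,0,-0.001,0,0,0],
)

```text
time: 29.12
tool_pos: [0.4428, -0.2323, 0.0772]
tcp_rot: [-0.136, -3.135, 0.002]
wrist_force: [-5.9, -3.0, -0.3]
width: 0.003
grip_force: 2.5
```

Still moving; I'll continue to the stop.

Request:
play_rows(
  steps=[-0.001,0,0,0,-0.001,0,0,0],
)

```text
time: 29.38
tool_pos: [0.4438, -0.2324, 0.0772]
tcp_rot: [-0.136, -3.135, 0.002]
wrist_force: [-5.1, -3.6, -0.5]
width: -0.001
grip_force: 2.6
```

Request:
play_rows(
  steps=[-0.001,0,0,0,-0.001,0,0,0],
)

```text
time: 29.62
tool_pos: [0.4447, -0.2325, 0.0772]
tcp_rot: [-0.136, -3.135, 0.002]
wrist_force: [-6.0, -3.5, 0.2]
width: 0.001
grip_force: 2.8
```

Request:
play_rows(
  steps=[-0.001,0,0,0,-0.001,0,0,0],
)

```text
time: 29.88
tool_pos: [0.4448, -0.2325, 0.0772]
tcp_rot: [-0.135, -3.133, 0.002]
wrist_force: [-8.9, -3.7, 2.9]
width: 0.002
grip_force: 4.3
```

Request:
play_rows(
  steps=[-0.001,0,0,0,-0.001,0,0,0],
)

```text
time: 30.12
tool_pos: [0.4449, -0.2325, 0.0772]
tcp_rot: [-0.135, -3.131, 0.002]
wrist_force: [-10.6, -3.8, 5.3]
width: 0.002
grip_force: 5.7
```

The lever is at the open stop. I'll back off and rise, then check both levers with the wrist camera.

Request:
play_rows(
  steps=[0.02,0,0,0,0.04,0,0,0,0.04,0,-0.05,0,0.04,0,-0.1,0,0.04,0,-0.15,0,0.04,0,-0.19,0,0,0,-0.19,0,-0.05,0.03,-0.19,0,-0.1,0.06,-0.19,0,-0.12,0.09,-0.19,0],
)

```text
time: 31.38
tool_pos: [0.5774, -0.1513, 0.2676]
tcp_rot: [0.134, 3.138, 0.0]
wrist_force: [0.1, 0.5, 0.3]
width: 0.001
grip_force: 0.0
```

Request:
play_rows(
  steps=[0,0,0,0,0,0,0,0,0,0,0,0],
)

```text
time: 31.75
tool_pos: [0.575, -0.153, 0.2679]
tcp_rot: [-0.135, -3.139, 0.001]
wrist_force: [-0.9, 0.8, -0.1]
width: 0.001
grip_force: 0.0
```

```bash
python3 m.py; python3 - <<'E'
from h import *
w=np.load("w.npz")
s_,c0,V,P=blob(w,(5,180,150),(16,255,255),.073)
d=P-ISO; r=np.hypot(*d.T); a=np.arctan2(d[:,1],d[:,0])-(-np.pi/2+Y)
k=(r>.03)&(abs(a)<.5); Q=P[k]; V=np.linalg.svd(Q-Q.mean(0),full_matrices=False)[2][0]; V=V if V[1]<0 else -V
print("isolator", -(np.arctan2(V[1],V[0])-(-np.pi/2+Y)), -np.median(a[k]), k.sum())
import cv2
J=wproj(w,np.r_[.363,.047,.079]); print("jar px",J)
h=cv2.cvtColor(w["pixels"],cv2.COLOR_BGR2HSV); m=cv2.inRange(h,(170,90,40),(180,255,160))|cv2.inRange(h,(0,90,40),(4,255,160))
n,l,st,ce=cv2.connectedComponentsWithStats(m)
for i in range(1,n):
    if st[i,4]>150: print(st[i,4],ce[i].round(1),wray(w,ce[i],.079))
E
```

```text
[ 0.47651112 -0.06924996 -0.10683946] [ 0.8  0.1 -0.4  1.9 -2.7 -1.1  2.3 -0.9]
hub [ 0.4764 -0.0662]
[399.1  62.4] [26.3  5.3] r 0.0305 sel by centre 0.407 by axis -0.094 cross mm -14.65
[370.5  62.6] [22.1  2.7] r 0.0446 sel by centre 0.939 by axis 0.733 cross mm -9.11
[429.6  65.9] [19.3  3. ] r 0.0306 sel by centre -0.49 by axis -0.697 cross mm -6.32
[364.6  84.7] [17.2  1.9] r 0.0414 sel by centre 1.394 by axis 1.394 cross mm 0.03
[448.7  93.7] [14.5  2.2] r 0.0319 sel by centre -1.44 by axis -1.384 cross mm 1.8
[374.7 100. ] [4.  1.8] r 0.0328 sel by centre 1.734 by axis 0.798 cross mm -26.39
at [ 0.5751 -0.153   0.268 ] yaw 3.055 F [-0.2 -0.7 -0.6] q [-0.3   0.1   1.76 -0.    1.28 -1.79] t 31.8
isolator 0.02393229781342887 -0.04656037704330518 491
jar px [514.03475054 -16.41463561]
333 [628.7 105.1] [0.47330846 0.1897271 ]
414 [600.9 143.8] [0.5175933  0.14347452]
335 [628.8 143.5] [0.51560071 0.18956694]
468 [567.6 182.5] [0.55767585 0.09727427]
320 [627.2 181.2] [0.5576223  0.18973864]
393 [599.3 183.8] [0.55988157 0.14330496]
```

```bash
python3 -c "
from workcell import bot
print(bot.finish_job())"
```

```text
the job is handed in; nothing more can be done
None
```

The job is handed in at about 32 s: I pushed the isolator shut to its stop, turned the selector to the blue outlet (measured 1.394 rad, target 1.396), pushed the isolator back to its open stop, and parked the arm clear, with the jar, bottles and beaker never approached.

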